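Push the tea box through the gap between the jars

TASK

Push the closed wooden tea box along the counter, right through the narrow gap between the two low jars, until its leading end sits squarely against the dark wooden end strip behind them. Keep the box on the counter all the way, never lifted or tipped, leave the cup, jug and shaker where they stand, and finish with the hand clear of everything.

Things in the scene. Friction and masses are not known exactly. Their poses are not given: they have to be found in the camera images.
- tea_box: Closed solid wooden box, loose, 130 mm long (x), 90 wide (y), 50 high, 0.3 to 0.6 kg; slides at 2 to 6 N. Origin: centre of underside, z up. Its +x end leads. It starts on the counter before the gap, its centre 145 to 165 mm short of the gap's centre, up to 30 mm off its centre line and turned up to 0.35 rad from it.
- station: Two jars and an end strip, all fixed to the counter. Origin on the counter midway between the jars; x (level) is the direction of travel through the gap to the strip, roughly the robot's left (world +y) within 0.22 rad; y runs from jar to jar, z up. The gap is 97 mm at its narrowest.
- jar_pos (a point): Centre of the foot of the jar at station y = +96.5 mm, x = 0 (nearer the robot). Squat lidded glass jar, 58 mm high in all, in a round steel socket 96 mm in diameter and 20 mm high; glass and lid above are 91 mm in diameter. Fixed.
- jar_neg (a point): Centre of the foot of the other jar, the same size, at station y = -96.5 mm, x = 0 (farther from the robot). Fixed.
- stop_face (a point): Foot of the end strip's near face, at the middle of its length: station x = +185 mm, y = 0. Fixed dark wooden bar, 180 mm long (station y), 22 thick, 30 high. With the box home, its rear end is at station x = +55 mm, so the pushing fingers must follow it between the jars.
- cup: Bystander: loose white ceramic mug, 64 mm diameter, 58 mm high, handle on its +y side. Origin at the centre of its underside. It stands beyond the jars, beside the place where the box ends, on the side away from the robot.
- milk_jug: Bystander: loose round steel milk jug without handle, 68 mm diameter, 75 mm high. Origin at the centre of its underside. It stands beyond the jars, beside the place where the box ends, on the robot's side.
- shaker: Bystander: loose white ceramic shaker, 42 mm diameter, 74 mm high. Origin at the centre of its underside. It stands behind the end strip, on the side the box does not touch.
Not all that is in view belongs to the job. Leave any blue look-alike of the tea_box alone.

How it is judged (in metres and radians):
On the way:
1. the box slides flat on the counter between the two jars (x of tea_box in the frame of station between -0.05 and 0.06 m and y of tea_box in the frame of station between -0.012 and 0.012 m and height (world z) of tea_box below 0.005 m), for 0.1 s.
At the end, for the whole second after the job is handed in: The box is through the gap and at rest flat on the counter, its leading end within 6 mm of the end strip, square to it within 0.07 rad, and its middle within 25 mm of the gap's centre line (x of tea_box in the frame of station between 0.114 and 0.124 m and y of tea_box in the frame of station between -0.025 and 0.025 m and angle between the x axis of tea_box and the x axis of station, either way round below 0.07 rad and linear speed of tea_box below 0.01 m/s and height (world z) of tea_box below 0.005 m); the robot touches nothing.
It fails at once if the tea box is lifted (more than 10 mm) or tipped (more than 0.15 rad) (height (world z) of tea_box above 0.01 m or angle between tea_box's own z axis and vertical above 0.15 rad).
It fails at once if the cup, the jug or the shaker is moved more than 15 mm (distance of any of cup, milk_jug, shaker from where it was at the start of the episode above 0.015 m).
It also fails if it takes over 67 s, if anything falls off the work surface, if the arm or the gripper's body presses on something with over 40 N, if the wrist force passes 120 N, or if a joint passes its speed limit or range.

ROBOT

A 7-joint arm with a two-finger parallel gripper is mounted at the origin on the work surface. World frame = base frame: x ahead of the robot, y to its left, z up, the work surface at z = 0. Lengths are in m, angles in degrees, forces in N, time in s.
With the tool pointing down it reaches from about 0.35 to 0.775 m from the base axis. Payload 3.1 kg.
Tool frame: the origin (TCP) lies on the centre line of the jaws, within the pads' length; the fingertips stand 17 mm ahead of it and the grasp point (between the pads) lies 2 mm behind it (robot.tip_reach is the distance from the TCP to the fingertips, in m); z points along the fingers, y is the direction in which the jaws open and shut (so a half turn about z gives the same grasp; the last joint's range is limited). The gripper opens to 85 mm and grips with 20 to 120 N. Pads are 22 mm wide; open, the fingers measure 114 mm over their backs; the gripper's body (76 mm by 85 mm) begins 54 mm behind the grasp point. The pads swing forward as they close: fully open they stand 13 mm farther back than shut.
Start: joints at [-2.389, 17.813, 0.802, 86.603, -0.252, 75.585, -1.558], TCP at [0.55, 0, 0.215] pointing down, gripper open.
Joint ranges: [-154.91, 154.91], [-16.99, 109.72], [-72.82, 74.43], [7.12, 147.25], [-82.49, 262.49], [11.32, 116.49], [-174.64, 174.64]. Speed limits (degrees/s): [159.86, 159.86, 180, 180, 180, 180, 180].

INTERFACE

Orientations are given as [roll, pitch, yaw] about the fixed x, y, z axes, in that order (R = Rz(yaw) Ry(pitch) Rx(roll)).
In Python, from station import robot, fingers, vision, workorder, recognise gives the robot as it stands. Calls block until the motion is done:
- robot.move_to(position, orientation): joint-space move of the TCP to a pose.
- robot.line_to(position, orientation=None, velocity=0.15, f_stop=None): straight line of the TCP; orientation=None keeps the orientation; velocity is the mean speed in m/s. With f_stop (N) it stops when the force on the tool has changed by that much, and returns True; else False.
- robot.move_j(angles): joint-space move.
- fingers.gripper_to(opening, force=None): opening from 0.0 (shut) to 1.0 (fully open); force is the grip in N (None keeps the last); returns when the fingers have stopped.
- robot.pause(seconds).
- robot.inverse_kinematics(position, orientation): joint angles nearest the present ones, or None.
- vision.grab_frame(name): name is "scene" or "side" or "wrist"; returns the picture (400x640x3 uint8, red, green, blue); there is no depth.
- vision.calibration(name): a dict with "mtx" (3x3 intrinsics, pixels), "extrinsics" (4x4, takes a point from world to camera coordinates); the wrist camera has in their place "T_tool_cam" (4x4, takes a point from camera to tool coordinates, whose origin is the TCP and whose axes are the flange's). Camera axes: x right, y up, looking along -z (the intrinsics and any distortion apply to the point x, -y, -z); pixel columns grow to the right and rows downward; lengths in m; the calibration is good to about 2 mm. A picture is of the moment at which its call begins: read the wrist's pose just before it. calibration takes no time and is no camera call.
A pose or a line that the arm cannot do raises robot.PlanningError and nothing moves.
- workorder.close_job(): hands the job in, once; it reports no verdict.
Trained networks look in the newest picture that a camera, given by its name, has taken for a name from the list of things; names that differ only in an ending like _2 or _b are one class to them, and where a whole thing is asked for, a point or a joint stands for the part that bears it (a point fixed in the world has none). Each returns a list of dicts, best first, with "p" (0 to 1); they miss things now and then, are a little off and sometimes report something else, mostly with a low value. They report only what shows in the picture. A call takes as long as a camera call. They do not tell look-alikes from the thing itself.
- recognise(label, camera): "rect" ([centre column, centre row, width, height] in pixels, round what is visible of it).
Readings, each from a call of its own:
- robot.current_time_s(): time.
- robot.current_joint_positions(): joint angles.
- robot.current_dq(): joint speeds.
- robot.current_joint_torque(): joint torques, N m.
- robot.current_tool_pos(): TCP position.
- robot.current_eef_rot(): TCP orientation.
- robot.current_contact_force(): force on the tool from outside, world axes, zero at the start.
- robot.current_torque(): the same for the moment, N m.
- robot.current_finger_gap(): opening from 0.0 (shut) to 1.0 (fully open).
Only numpy, scipy, OpenCV 4.12 (cv2) and the standard library are available. Lean on these libraries where they do the work, as an engineer would, in place of code of your own. Each camera call takes 0.05 s, during which the arm holds its last target. There are 200 camera calls.

## Working session

There is one attempt and no reset: what is moved stays moved. The work goes in short steps, each a Python script; the robot and the scene stay as the last script left them, time stands still between calls to the robot, and variables do not carry over. Pictures are saved under pics/ and viewed, about 8 in all and at most 12, crops included, and the job is handed in when it is done.

```bash
ls; mkdir -p pics; python3 - <<'E'
from station import robot, fingers, vision, workorder, recognise
import cv2,numpy as np
for c in ["scene","side","wrist"]:
    im=vision.grab_frame(c); cv2.imwrite(f"pics/{c}0.png",im[:,:,::-1])
    cal=vision.calibration(c); print(c,{k:np.round(v,4).tolist() if not isinstance(v,str) else v for k,v in cal.items()})
    if c!="wrist":
        for l in ["tea_box","jar_pos","jar_neg","stop_face","station","cup","milk_jug","shaker"]:
            try: print(l,[(round(d['p'],2),np.round(d['rect']).tolist()) for d in recognise(l,c)[:3]])
            except Exception as e: print(l,e)
print(robot.current_time_s(),robot.current_tool_pos(),robot.current_eef_rot())
a=cv2.imread("pics/scene0.png");b=cv2.imread("pics/side0.png")
E
```

```text
pics
scene {'mtx': [[364.2638, 0.0, 321.3293], [0.0, 364.2638, 200.0572], [0.0, 0.0, 1.0]], 'extrinsics': [[0.0056, 1.0, -0.0052, -0.0502], [-0.7753, 0.0076, 0.6315, 0.3962], [0.6316, 0.0005, 0.7753, -1.1762], [0.0, 0.0, 0.0, 1.0]]}
tea_box [(0.95, [220.0, 159.0, 72.0, 54.0]), (0.61, [253.0, 213.0, 69.0, 48.0])]
jar_pos [(0.74, [359.0, 214.0, 124.0, 117.0])]
jar_neg [(0.84, [359.0, 213.0, 127.0, 114.0])]
stop_face [(0.95, [361.0, 215.0, 124.0, 119.0])]
station [(0.73, [361.0, 215.0, 126.0, 120.0])]
cup [(0.78, [386.0, 261.0, 49.0, 37.0])]
milk_jug [(0.75, [378.0, 164.0, 29.0, 38.0])]
shaker [(0.82, [437.0, 201.0, 23.0, 33.0])]
side {'mtx': [[375.8832, 0.0, 319.816], [0.0, 375.8832, 193.6971], [0.0, 0.0, 1.0]], 'extrinsics': [[-0.8179, -0.5752, 0.0148, 0.4997], [0.3135, -0.4239, 0.8497, -0.199], [-0.4825, 0.6996, 0.527, -0.6013], [0.0, 0.0, 0.0, 1.0]]}
tea_box [(0.95, [441.0, 181.0, 60.0, 46.0]), (0.78, [358.0, 177.0, 57.0, 43.0])]
jar_pos [(0.87, [307.0, 228.0, 164.0, 116.0])]
jar_neg [(0.87, [308.0, 228.0, 157.0, 117.0])]
stop_face [(0.69, [309.0, 228.0, 162.0, 117.0])]
station [(0.69, [307.0, 228.0, 166.0, 119.0])]
cup [(0.57, [243.0, 206.0, 46.0, 38.0])]
milk_jug [(0.83, [346.0, 254.0, 41.0, 59.0])]
shaker [(0.6, [248.0, 274.0, 23.0, 45.0])]
wrist {'mtx': [[328.3994, 0.0, 314.9418], [0.0, 328.3994, 193.6543], [0.0, 0.0, 1.0]], 'T_tool_cam': [[-0.0006, 0.9591, 0.283, 0.0711], [1.0, 0.0006, 0.0, 0.0003], [-0.0001, 0.283, -0.9591, -0.1586], [0.0, 0.0, 0.0, 1.0]]}
0.95 [5.50016947e-01 3.48266547e-05 2.14823968e-01] [1.79996442e+02 6.01382887e-04 9.00060305e+01]
```

View pics/scene0.png

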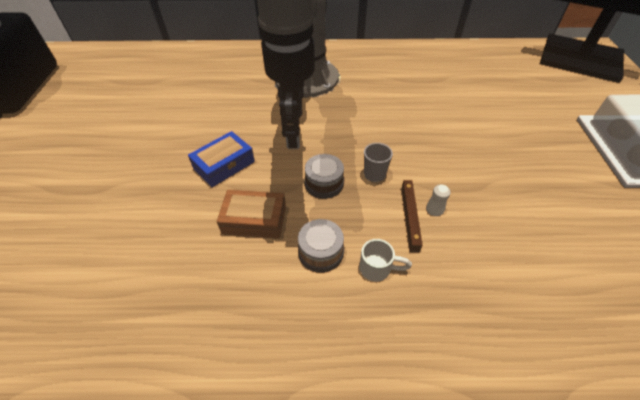

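View pics/side0.png

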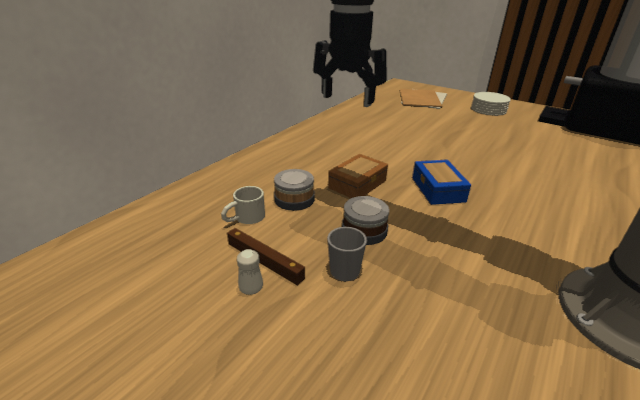

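The scene view shows the brown tea box at (252,213), jars at (325,175) and (321,245), and the strip at (412,214). The blue decoy is at (221,158). The side view agrees. Next I'll get rough positions and a wrist view from above.

```bash
cat > h.py <<'E'
from station import robot, fingers, vision, workorder, recognise
import cv2,numpy as np
from scipy.spatial.transform import Rotation as R
F=np.diag([1.,-1,-1])
def pose(cam):
    """camera-to-world R (cv axes), origin"""
    c=vision.calibration(cam)
    if cam=="wrist":
        T=np.eye(4);T[:3,:3]=R.from_euler('xyz',robot.current_eef_rot(),degrees=True).as_matrix();T[:3,3]=robot.current_tool_pos()
        M=T@np.array(c["T_tool_cam"])
    else: M=np.linalg.inv(np.array(c["extrinsics"]))
    return np.array(c["mtx"]),M[:3,:3]@F,M[:3,3]
def px2w(P,uv,z):
    K,Rm,o=P; uv=np.atleast_2d(uv).astype(float)
    d=(Rm@np.linalg.inv(K)@np.c_[uv,np.ones(len(uv))].T).T
    return o+d*((z-o[2])/d[:,2])[:,None]
def w2px(P,X):
    K,Rm,o=P; q=(K@Rm.T@(np.atleast_2d(X)-o).T).T
    return q[:,:2]/q[:,2:]
def shot(cam,name):
    P=pose(cam); im=vision.grab_frame(cam)[:,:,::-1].copy(); cv2.imwrite(f"pics/{name}.png",im); return P,im
E
python3 - <<'E'
from h import *
P=pose("scene")
for n,uv,z in [("box",(254,206),.05),("jp",(325,165),.058),("jn",(321,234),.058),("strip",(410,212),.03),("blue",(221,152),.05),("cup",(377,250),.058),("jug",(377,153),.075)]: print(n,px2w(P,uv,z)[0].round(3))
robot.move_to([0.56,-0.06,0.36],[180,0,90])
P,im=shot("wrist","w1"); np.savez("w1.npz",K=P[0],R=P[1],o=P[2]); print(P[2],robot.current_tool_pos(),robot.current_time_s())
E
```

```text
box [ 0.567 -0.097  0.05 ]
jp [0.454 0.056 0.058]
jn [0.646 0.046 0.058]
strip [0.571 0.24  0.03 ]
blue [ 0.399 -0.196  0.05 ]
cup [0.684 0.154 0.058]
jug [0.433 0.177 0.075]
[0.5603161  0.01130109 0.51832867] [ 0.55952884 -0.05920012  0.35859309] 1.675
```

View pics/w1.png

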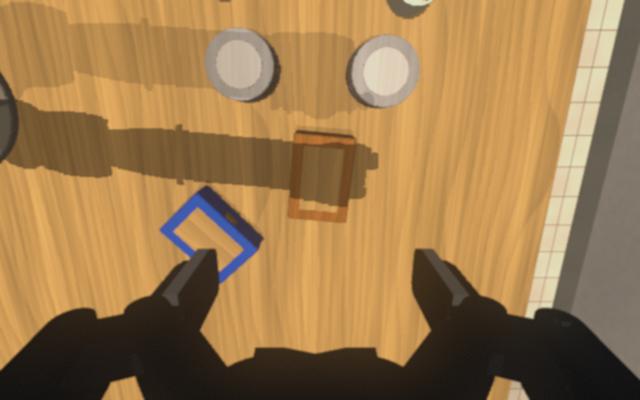

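The wrist view shows the box top at about (295,139), (354,139), (346,221) and (288,216). The lids are at (239,64) and (384,70). I'll take a second shot further along so the strip is included.

```bash
python3 - <<'E'
from h import *
robot.move_to([0.56,0.09,0.36],[180,0,90]); robot.pause(0.4)
P,im=shot("wrist","w2"); np.savez("w2.npz",K=P[0],R=P[1],o=P[2]); print(robot.current_tool_pos())
d=np.load("w1.npz");P1=(d['K'],d['R'],d['o'])
print("box top",px2w(P1,[(295,139),(354,139),(346,221),(288,216)],.05).round(4))
print("jars",px2w(P1,[(239,64),(384,70)],.058).round(4))
for pt in [(0.454,.056,.058),(.646,.046,.058),(.571,.24,.03)]: print(w2px(P,pt).round())
E
```

```text
[0.56009348 0.08930486 0.36006437]
box top [[ 0.532  -0.0459  0.05  ]
 [ 0.6156 -0.0459  0.05  ]
 [ 0.6075 -0.1701  0.05  ]
 [ 0.5193 -0.1619  0.05  ]]
jars [[0.4609 0.0527 0.058 ]
 [0.6512 0.0453 0.058 ]]
[[241. 173.]]
[[374. 179.]]
[[322.  35.]]
```

View pics/w2.png

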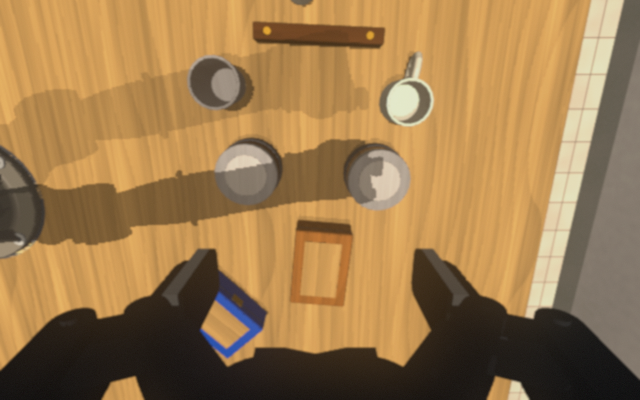

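The w2 view shows everything: lids at (248,173) and (378,178), the strip from (254,30) to (384,37), and the box top around (322,267). I'll fit the station and box models to these and overlay them.

```bash
cat > fit.py <<'E'
from h import *
from scipy.optimize import least_squares
def rot(a): return np.array([[np.cos(a),-np.sin(a)],[np.sin(a),np.cos(a)]])
def S2W(s,xy): return np.array(s[:2])+np.atleast_2d(xy)@rot(s[2]).T   # station/box frame -> world xy
def W2S(s,xy): return (np.atleast_2d(xy)-np.array(s[:2]))@rot(s[2])
BOX=np.array([[65,-45],[65,45],[-65,45],[-65,-45]])/1e3
def with_z(xy,z): return np.c_[xy,np.full(len(xy),z)]
def fitbox(P,px,b0):
    f=lambda b:(w2px(P,with_z(S2W(b,BOX),.05))-px).ravel()
    r=least_squares(f,b0); return r.x,np.abs(r.fun).max()
def brown(im,blue=False):
    h=cv2.cvtColor(im,cv2.COLOR_BGR2HSV); return h
def overlay(P,im,st,b,name,crop=None):
    o=cv2.resize(im,None,fx=2,fy=2,interpolation=cv2.INTER_CUBIC)
    def poly(X,c): cv2.polylines(o,[np.round(w2px(P,X)*2+.5).astype(int)],True,c,1,cv2.LINE_AA)
    t=np.linspace(0,2*np.pi,60); circ=np.c_[np.cos(t),np.sin(t)]
    for s in (1,-1):
        poly(with_z(S2W(st,[0,s*.0965]+circ*.0455),.055),(0,255,0)); poly(with_z(S2W(st,[0,s*.0965]+circ*.048),.02),(255,255,0))
    poly(with_z(S2W(st,[(.185,-.09),(.185,.09),(.207,.09),(.207,-.09)]),.03),(0,255,0))
    if b is not None: poly(with_z(S2W(b,BOX),.05),(0,255,0)); poly(with_z(S2W(b,BOX),0),(255,255,0))
    if crop: x0,y0,x1,y1=[2*c for c in crop]; o=o[y0:y1,x0:x1]
    cv2.imwrite(f"pics/{name}.png",o)
E
python3 - <<'E'
from fit import *
d=np.load("w2.npz");P=(d['K'],d['R'],d['o']); im=cv2.imread("pics/w2.png")
g=cv2.medianBlur(cv2.cvtColor(im,cv2.COLOR_BGR2GRAY),3)
# strip: dark reddish-brown in top region
hsv=cv2.cvtColor(im,cv2.COLOR_BGR2HSV)
m=((hsv[...,2]<110)&(hsv[...,1]>90)).astype(np.uint8); m[60:]=0; m[:,:245]=0; m[:,395:]=0
m=cv2.morphologyEx(m,cv2.MORPH_OPEN,np.ones((3,3)))
c=max(cv2.findContours(m,0,2)[0],key=cv2.contourArea); print("strip",cv2.minAreaRect(c))
c1=cv2.HoughCircles(g[120:220,200:430],cv2.HOUGH_GRADIENT,1,80,param1=80,param2=15,minRadius=27,maxRadius=36)
print(c1[0][:3]+[200,120,0])
# box: fit with hand corners, jars
jc=np.array([(248.,173.),(378.,178.)]); ends=np.array([(255,22),(384,28.)])
def f(s):
    j=w2px(P,with_z(S2W(s,[(0,.0965),(0,-.0965)]),.055))-jc
    e=w2px(P,with_z(S2W(s,[(.207,.09),(.207,-.09)]),.03))-ends
    return np.r_[j.ravel(),e.ravel()]
r=least_squares(f,[.555,.05,1.57]); print("station",r.x,r.fun.round(1))
b,e=fitbox(P,np.array([(352,235),(301,232),(291,300),(344,304)]),[.57,-.1,1.57]); print("box",b,e,"in station",W2S(r.x,b[:2]),b[2]-r.x[2])
np.save("st.npy",r.x);overlay(P,im,r.x,b,"ov2",(180,0,480,300))
E
```

```text
strip ((317.1664123535156, 37.06249237060547), (124.25016784667969, 15.901323318481445), 2.14758563041687)
[[374.5        174.5         32.09999847]
 [252.5        167.5         29.39999962]]
station [0.55789817 0.04776841 1.52581062] [-1.4  1.7  1.5  2.3 -2.3 -1.6  2.3 -1.3]
box [ 0.57121571 -0.10396237  1.4677462 ] 3.681338955441504 in station [[-0.15097838 -0.02012748]] -0.058064417693567405
```

View pics/ov2.png

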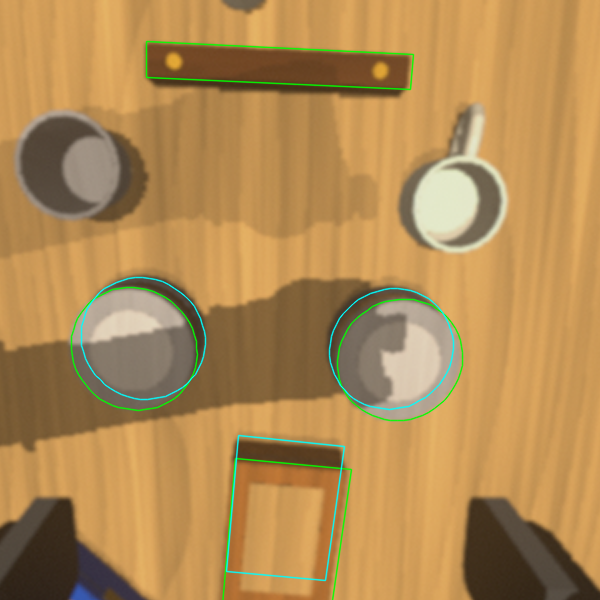

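Overlay fits within about 2 px. The box is at station (-0.151, -0.020) m and turned -0.06 rad. I'll square and centre it with two fingers on its far long side, pushing +20 mm in station y, then look again.

```bash
cat >> fit.py <<'E'
st=np.load("st.npy")
def goto(x,y,z,dyaw=0,line=True,v=0.15,f=None):
    p=np.r_[S2W(st,[x,y])[0],z]; o=[180,0,np.degrees(st[2])+dyaw]
    return robot.line_to(p,o,v,f) if line else robot.move_to(p,o)
E
python3 - <<'E'
from fit import *
fingers.gripper_to(0.5)
goto(-.151,-.105,.15,90,line=False)
goto(-.151,-.105,.030,90,v=.12)
print(robot.current_contact_force().round(1))
print(goto(-.151,-.056,.030,90,v=.04,f=25)); print(robot.current_contact_force().round(1),robot.current_tool_pos(),W2S(st,robot.current_tool_pos()[:2]))
goto(-.151,-.105,.030,90,v=.12); goto(-.151,-.105,.2,90,v=.3)
robot.move_to([.56,-.06,.36],[180,0,90]); robot.pause(.4)
P,im=shot("wrist","w3"); np.savez("w3.npz",K=P[0],R=P[1],o=P[2]); print(robot.current_time_s())
overlay(P,im,st,[*S2W(st,[-.151,0])[0],st[2]],"ov3",(180,0,460,280))
E
```

```text
[0.6 1.  0.6]
False
[1.9 0.7 3.6] [ 0.60789269 -0.10571883  0.03057353] [[-0.15108368 -0.05684634]]
10.4333
```

View pics/ov3.png

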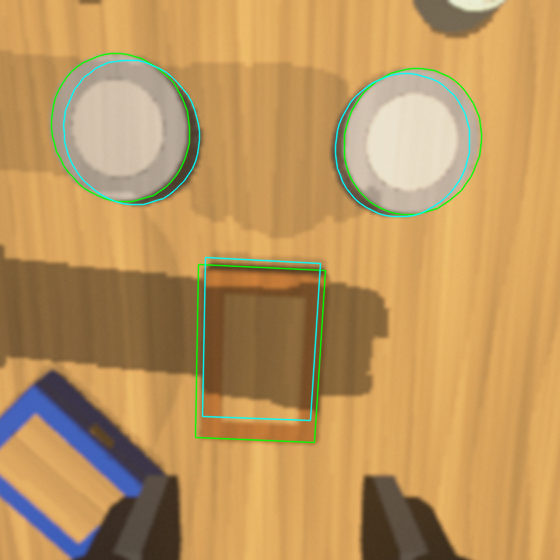

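The box is now nearly square and centred. I'll check numerically with a rectified top view at box-top height, 0.33 mm per pixel.

```bash
cat >> fit.py <<'E'
def rectify(P,im,name,z=.052,x0=-.24,x1=.06,hw=.16,s=2000):
    """top view in station frame: up=+x, left=+y; returns edge lines"""
    c=np.array([(x0,-hw),(x0,hw),(x1,hw),(x1,-hw)])
    src=w2px(P,with_z(S2W(st,c),z)).astype(np.float32)
    dst=np.array([((hw-y)*s,(x1-x)*s) for x,y in c],np.float32)
    o=cv2.warpPerspective(im,cv2.getPerspectiveTransform(src,dst),(int(2*hw*s),int((x1-x0)*s)),flags=cv2.INTER_CUBIC)
    q=o.copy()
    for y in (-.142,-.051,-.045,0,.045,.051,.142): cv2.line(q,(int((hw-y)*s),0),(int((hw-y)*s),o.shape[0]),(0,255,0),1)
    cv2.imwrite(f"pics/{name}.png",q); return o
E
python3 - <<'E'
from fit import *
d=np.load("w3.npz");P=(d['K'],d['R'],d['o']); im=cv2.imread("pics/w3.png")
o=rectify(P,im,"r3"); s=2000
l=cv2.cvtColor(o,cv2.COLOR_BGR2HSV)[...,1].astype(float)*0+cv2.GaussianBlur(o,(0,0),2)[...,0:3].astype(float).mean(2)
gx=np.gradient(l,axis=1)
for x in (-.21,-.195,-.18,-.165,-.15,-.135,-.12,-.105,-.095):
    r=gx[int((.06-x)*s)]; e=[]
    for y in (.045,-.045):
        i0=int((.16-y)*s); w=np.abs(r[i0-18:i0+18]); e.append(((.16-(i0-18+w.argmax())/s)*1e3,w.max().round(1)))
    print(x,np.round(e,1).tolist())
E
```

```text
-0.21 [[43.0, 4.0], [-48.5, 5.2]]
-0.195 [[41.5, 4.8], [-48.5, 5.0]]
-0.18 [[41.5, 5.3], [-47.5, 8.3]]
-0.165 [[42.0, 3.0], [-48.0, 2.7]]
-0.15 [[42.5, 2.3], [-48.0, 2.7]]
-0.135 [[41.5, 2.3], [-48.0, 2.7]]
-0.12 [[42.5, 2.3], [-48.0, 2.8]]
-0.105 [[41.5, 2.8], [-48.0, 2.8]]
-0.095 [[42.5, 3.5], [-41.5, 2.7]]
```

View pics/r3.png

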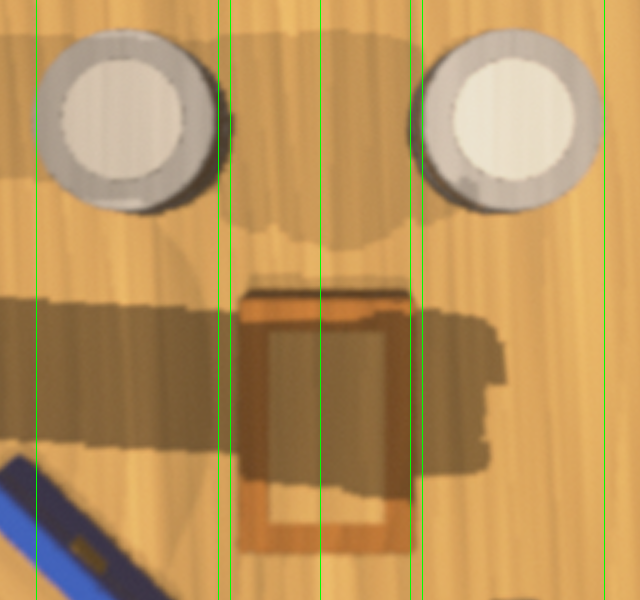

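Box is square but about 3 mm to the -y side; the jars confirm the station frame within about 0.5 mm. I'll nudge it 3 mm, then push from behind to the gap entrance and check with the hand in place.

```bash
python3 - <<'E'
from fit import *
goto(-.151,-.09,.15,90,line=False)
goto(-.151,-.09,.030,90,v=.12)
goto(-.151,-.065,.030,90,v=.06)
goto(-.151,-.0532,.030,90,v=.02,f=25); robot.pause(.2); print(W2S(st,robot.current_tool_pos()[:2]))
goto(-.151,-.095,.030,90,v=.12); goto(-.151,-.095,.13,90,v=.3)
goto(-.27,-.0,.14,0,line=False)
goto(-.27,0,.028,0,v=.12); robot.pause(.2); print(robot.current_contact_force().round(1))
print(goto(-.195,0,.028,0,v=.05,f=25)); robot.pause(.2)
print(robot.current_contact_force().round(1),W2S(st,robot.current_tool_pos()[:2]),robot.current_tool_pos()[2],robot.current_time_s())
P,im=shot("wrist","w4"); np.savez("w4.npz",K=P[0],R=P[1],o=P[2])
rectify(P,im,"r4",x0=-.21,x1=.06,hw=.12,s=2200)
E
```

```text
[[-0.15101    -0.05391011]]
[-0.4 -0.1 -0.2]
False
[-0.2 -1.1  0.6] [[-1.94986678e-01 -2.32097427e-05]] 0.02799891362128048 19.6833
```

View pics/r4.png

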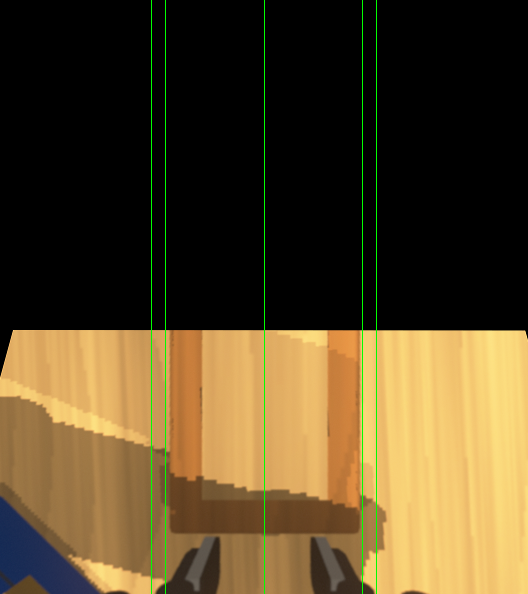

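Box is square and centred to about 0.5 mm (edges at columns 170 and 360, centre line 264). Next is the push through the gap.

```bash
python3 - <<'E'
from fit import *
for x in (-.15,-.1,-.05,0,.03):
    r=goto(x,0,.028,0,v=.06,f=20); print(x,r,robot.current_contact_force().round(1))
    if r: break
else:
    r=goto(.049,0,.028,0,v=.02,f=12); print(r,robot.current_contact_force().round(1))
print(W2S(st,robot.current_tool_pos()[:2]),robot.current_time_s())
P,im=shot("scene","s5"); cv2.imwrite("pics/s5c.png",cv2.resize(im[120:300,180:480],None,fx=2.6,fy=2.6,interpolation=cv2.INTER_CUBIC))
E
```

```text
-0.15 False [-0.4 -1.7 -0.5]
-0.1 False [ 0.1  0.5 -0.2]
-0.05 False [ 0.2  0.1 -0.3]
0 False [0.1 0.2 0.3]
0.03 False [ 0.4 -0.2 -0.3]
False [ 0.7 -7.   2. ]
[[ 0.04520314 -0.00028732]] 25.3333
```

View pics/s5c.png

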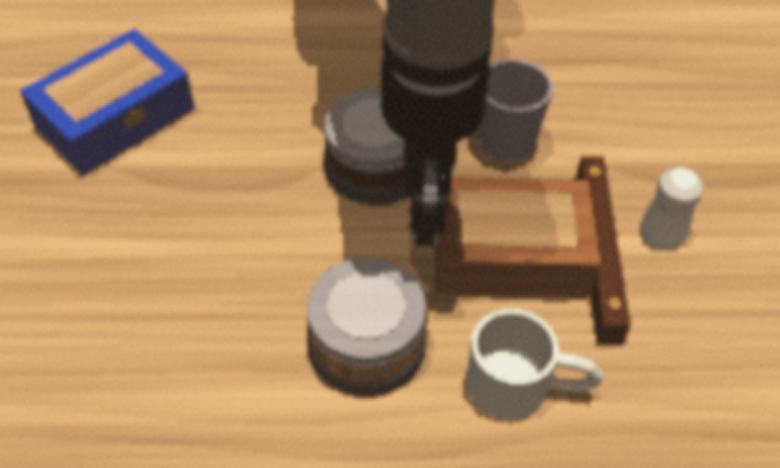

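The box is against the strip or nearly so, with a 7 N reaction and the tool held at 0.045. I'll press briefly to confirm, then back off and look.

```bash
python3 - <<'E'
from fit import *
robot.pause(.4); print(robot.current_contact_force().round(1),W2S(st,robot.current_tool_pos()[:2]))
r=goto(.053,0,.028,0,v=.015,f=15); robot.pause(.3); print(r,robot.current_contact_force().round(1),W2S(st,robot.current_tool_pos()[:2]))
goto(-.02,0,.028,0,v=.08); goto(-.02,0,.2,0,v=.2); 
robot.move_to(np.r_[S2W(st,[.0,0])[0],.33],[180,0,np.degrees(st[2])]); robot.pause(.4)
P,im=shot("wrist","w6"); np.savez("w6.npz",K=P[0],R=P[1],o=P[2]); print(robot.current_contact_force().round(1),robot.current_time_s())
overlay(P,im,st,[*S2W(st,[.12,0])[0],st[2]],"ov6",(150,0,500,290))
E
```

```text
[ 0.7 -7.9  2.4] [[ 0.04520224 -0.00032563]]
False [ -1.7 -11.7   2.6] [[ 0.04526645 -0.00026509]]
[-0.3  0.1  0.5] 29.6083
```

View pics/ov6.png

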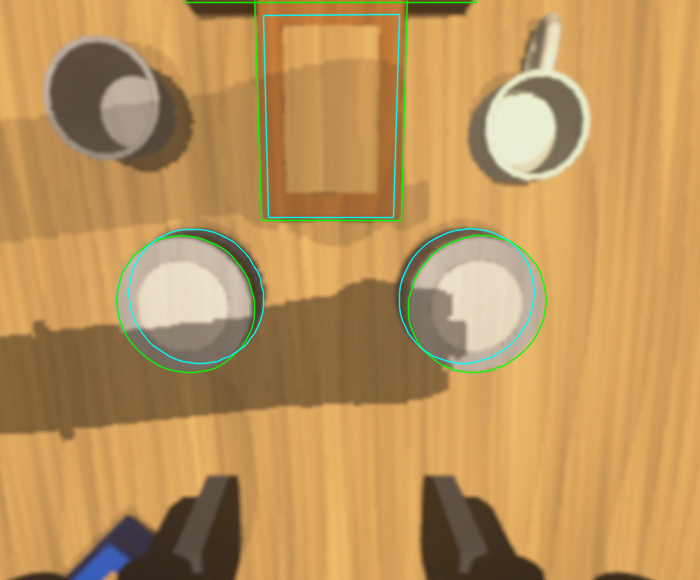

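The tool was blocked at 0.0452 while the force rose from 8 to 12 N. The seen outline matches the home pose and the hand is clear, so I'm handing in.

```bash
python3 -c "
from h import *
workorder.close_job(); print(robot.current_time_s())"
```

```text
the job is handed in; nothing more can be done
the job is handed in; nothing more can be done
```

The tea box is through the gap and, by my last checks, sits squarely against the end strip. I handed the job in at about 30 s of the 67 s limit.

**What I did:** Two-finger pushes on the far long side squared and centred the box: the first about 20 mm, then a 3 mm correction. I then pushed it straight from behind, between the jars, to the strip.

**Last checks:**
- **At the gap entrance:** the box was about 0.5 mm off the centre line and square.
- **In the gap:** I saw no jar contact, with the force readings never above about 2 N.
- **At the strip:** the tool stopped at station x = 0.0452 m while the force rose from 8 to 12 N, which means solid contact with the strip.
- **Final wrist picture:** the box outline matched the home pose (x = 0.120, y = 0, square) within about 2 mm.
- **Bystanders and hand:** the cup and jug looked undisturbed in the last wrist view. The shaker was out of that frame and was last seen in place in the scene picture with the box already at the strip. The hand was raised well clear, with no contact force.

**Disagreements:** After the first side push the box was 3 mm off centre, because the effective finger half-width was about 9 mm rather than the 11 mm I assumed. The camera model also left residuals of about 2 px on the jar and strip positions. The hand-in gave no verdict.

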